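# Shake the cinnamon stick out of the spice tin

### The job

Take the upside-down spice tin with the orange end, carry it over the aluminium measuring cup and shake it there until the cinnamon stick inside lines up with the slot in its lid and drops into the cup. Then stand the tin back on the counter, still upside down, and let go. Leave the blue-ended tin alone and the cup standing where it is.

Things in the scene. Friction and masses are not known exactly. Their poses are not given: they have to be found in the camera images.
- orange_tin: Steel shaker tin upside down on its lid: 70 (x) x 54 (y) x 66 mm high, 0.2 kg; grip across the 54 mm. Origin: centre of its underside, z up. Its +x end is orange (sides and a 16 mm strip on top; the rest of the top is clear). At that end the underside has a slot, 17 (x) x 48 mm (y), centred at x = +23.5 mm. The floor inside rises 10 degrees from the -x wall to the slot's edge at x = +15 mm.
- cinnamon: Brown round stick, 10 mm thick, 38 mm long (its y), 12 g, origin at its middle; loose in the orange tin. In a level tin moved gently it rolls to the -x end and stays in. Brisk 40 mm strokes along the tin's x (about 0.4 m/s) roll it to the slot; if it will not come, shake with the slot end dipped 10 to 20 degrees. It drops only when it lies along the slot within 9 degrees.
- cup: Round aluminium measuring cup standing on the counter, mouth 120 mm across, 75 mm high, wall 3 mm, 0.3 kg, with a side handle at its +y that sticks out about 36 mm. Origin: centre of its underside, z up.
- blue_tin: The same kind of tin, also upside down, but with a blue end and a pale stick inside; to be left alone. Origin: centre of its underside.

How it is judged:
By the outcome, as a careful person would: the job done as asked, in the order asked, and still so for the second after the job is handed in, with the robot touching nothing.
It also fails if it takes over 58 s, if anything falls off the work surface, if the arm or the gripper's body presses on something with over 40 N, if the wrist force passes 120 N, or if a joint passes its speed limit or range.

### The arm

A 6-joint arm with a two-finger parallel gripper is mounted at the origin on the work surface. World frame = base frame: x ahead of the robot, y to its left, z up, the work surface at z = 0. Lengths are in m, angles in rad, forces in N, time in s.
With the tool pointing down it reaches from about 0.35 to 0.775 m from the base axis. Payload 7.3 kg.
Tool frame: the origin (TCP) lies on the centre line of the jaws, within the pads' length; the fingertips stand 14 mm ahead of it and the grasp point (between the pads) lies 5 mm behind it; z points along the fingers, y is the direction in which the jaws open and shut (so a half turn about z gives the same grasp; the last joint's range is limited). The gripper opens to 92 mm and grips with 3 to 60 N. Pads are 19 mm wide; open, the fingers measure 130 mm over their backs; the gripper's body (75 mm by 190 mm) begins 47 mm behind the grasp point.
Start: joints at [1.185, 0.342, 1.524, -0, 1.275, -0.146], TCP at [0.125, 0.51, 0.241] pointing down, gripper open.
Joint ranges: [-2.53, 2.53], [-0.77, 2.02], [0.04, 2.7], [-1, 4.14], [0.28, 2.66], [-3.11, 3.11]. Speed limits (rad/s): [2.57, 2.57, 3.14, 3.14, 3.14, 3.14].

### API

Orientations are given as [roll, pitch, yaw] about the fixed x, y, z axes, in that order (R = Rz(yaw) Ry(pitch) Rx(roll)).
In Python, from cell import telemetry, cams, robot gives the robot as it stands.
- The arm moves only by the tool servo_tool, never from a script. Its argument "targets" is text: rows parted by semicolons, each of 4 numbers parted by spaces: the shift along the tool's x, y, z in mm, then the turn about the tool's z in rad. In form: x y z yaw; .... A call has 1 to 20 rows; each row shifts and turns the pose as measured when the row begins, along the tool's axes as they then stand; what a row does not reach is not made up. A row lasts 1/8 s, in which the tool goes at most 62.5 mm and 10.7 degrees, less where a joint would pass 70% of its speed; a pose out of reach is approached as far as the arm can. A call with a gripper value outside its range is refused whole. "hand" is the opening, from 0 (shut) to 1 (fully open), set as the call begins (left out, the last holds). The fingers move at their own pace and stop on an object; "squeeze" is the grip in N (left out, the last holds). Time passes only in rows, so rows that do not move let the fingers close. It gives the time, the measured TCP pose, the force and the opening at its end, in the units of the state.
- telemetry.observe(): the state, without advancing time (a new reading comes with each control period).
- cams.read_camera(name): name is "side" or "top"; returns a dict with "color" (420x560x3 uint8, red, green, blue), "K" (3x3 intrinsics, pixels), "k1" (the pictures are not rectified: a ray, as slopes to the right and down, at radius r is drawn at 1 + k1 r^2 times it, then the intrinsics apply), "R" (3x3) and "t" (3): a world point X has camera coordinates R X + t. Camera axes: x right, y down, z forward; pixel columns grow to the right and rows downward; lengths in m; the calibration is good to about 2 mm. A picture is of the moment at which its call begins. There is no depth.
- robot.hand_in(): hands the job in, once; it reports no verdict.
Trained networks look in a picture, given as the dict that the camera call returned (one of the last four; its "shot" number tells which), for a name from the list of things; names that differ only in an ending like _2 or _b are one class to them, and where a whole thing is asked for, a point or a joint stands for the part that bears it (a point fixed in the world has none). Each returns a list of dicts, best first, with "score" (0 to 1); they miss things now and then, are a little off and sometimes report something else, mostly with a low value. They report only what shows in the picture. A call takes as long as a camera call.
- cams.cut_out(picture, query): "region" (420x560 bool, what is visible of it) and "extent" ([centre column, centre row, width, height] in pixels, round what is visible of it).
The state is a dict: "time": time; "qpos": joint angles; "qvel": joint speeds; "joint_efforts": joint torques, N m; "tool_pos": TCP position; "tool_rot": TCP orientation; "contact_force": force on the tool from outside, world axes, zero at the start; "torque": the same for the moment, N m; "opening": finger opening in m.
Only numpy, scipy, OpenCV 4.12 (cv2) and the standard library are available. Lean on these libraries where they do the work, as an engineer would, in place of code of your own. Each camera call takes 0.05 s, during which the arm holds its last target.

## Working session

There is one attempt and no reset: what is moved stays moved. The work goes in short steps, Python scripts to look and compute and a tool call to move; the robot and the scene stay as the last step left them, time stands still between calls to the robot, and variables do not carry over. Pictures are saved under pics/ and viewed, and the job is handed in when it is done.

Besides the shell and the picture viewer there is one more tool, called after "Emit:" by a JSON object that holds its "fn" and its "kwargs", one argument or row to a line. servo_tool: Moves the arm, as the interface text tells. Its arguments: {"type":"object","properties":{"targets":{"type":"string"},"hand":{"type":"number"},"squeeze":{"type":"number"}},"required":["targets"]}

```bash
mkdir -p pics; ls
cat > h.py <<'E'
import numpy as np, cv2
from cell import telemetry, cams, robot
def shot(n,f=None):
    p=cams.read_camera(n)
    if f: cv2.imwrite('pics/'+f,p['color'][:,:,::-1])
    return p
def ray(p,u,v):
    K=p['K'];xd=np.array([(u-K[0,2])/K[0,0],(v-K[1,2])/K[1,1]]);x=xd.copy()
    for _ in range(30): x=xd/(1+p['k1']*(x@x))
    d=p['R'].T@np.array([x[0],x[1],1]); return -p['R'].T@p['t'],d
def onz(p,u,v,z):
    o,d=ray(p,u,v); return o+d*(z-o[2])/d[2]
def proj(p,X):
    c=p['R']@np.array(X)+p['t'];x=c[:2]/c[2];x=x*(1+p['k1']*(x@x));K=p['K']
    return np.array([K[0,0]*x[0]+K[0,2],K[1,1]*x[1]+K[1,2]])
E
python3 - <<'E'
from h import *
np.set_printoptions(precision=4,suppress=True)
for n in ('top','side'):
    p=shot(n,n+'0.png'); print(n,p['K'].tolist(),p['k1'],-p['R'].T@p['t'],p['R'])
    for q in ('orange_tin','blue_tin','cup','cinnamon'):
        for r in cams.cut_out(p,q)[:2]: print(q,round(r['score'],2),np.round(r['extent'],1),r['region'].sum())
s=telemetry.observe();print(s)
E
```

```text
pics
top [[493.0641454016325, 0.0, 277.0587185270807], [0.0, 493.0641454016325, 218.7030127610131], [0.0, 0.0, 1.0]] 0.0015627270308314002 [0.4229 0.0012 1.0719] [[ 0.0027 -0.9999  0.0131]
 [-0.9943 -0.004  -0.1067]
 [ 0.1068 -0.0128 -0.9942]]
orange_tin 0.84 [163.3 232.6  39.3  40.4] 1134
orange_tin 0.6 [381.3 219.7  35.   39. ] 1119
blue_tin 0.82 [379.  221.3  37.7  42.3] 1149
cup 0.88 [275.7 228.   72.2  59.6] 2811
side [[469.81541657201456, 0.0, 278.18117682515566], [0.0, 469.81541657201456, 202.48472224645758], [0.0, 0.0, 1.0]] 0.01723507395907716 [ 0.4053 -0.8484  0.6239] [[ 0.9864 -0.1626  0.0232]
 [-0.0727 -0.5593 -0.8258]
 [ 0.1472  0.8129 -0.5635]]
orange_tin 0.57 [244.2 156.8  29.9  33.7] 1024
blue_tin 0.83 [286.9 276.9  45.9  51.9] 2051
cup 0.98 [260.  211.2  54.4  61.7] 2907
{'time': 0.5, 'qpos': array([ 1.185 ,  0.342 ,  1.5241, -0.    ,  1.2754, -0.146 ]), 'qvel': array([-0.0011, -0.0014, -0.0018, -0.0012,  0.0009,  0.0008]), 'joint_efforts': array([ -0.0014, -43.0816, -24.4314,   0.0718,   0.049 ,  -0.    ]), 'tool_pos': array([0.1247, 0.51  , 0.2407]), 'tool_rot': array([3.1416, 0.    , 2.9018]), 'contact_force': array([-0.3491, -0.2671, -0.4118]), 'torque': array([ 0.0536, -0.0147, -0.0499]), 'opening': 0.09181792303381904}
```

Run:
```python
import cv2
a=cv2.imread('pics/top0.png'); cv2.imwrite('pics/t0z.png',cv2.resize(a[170:300,110:430],None,fx=2.5,fy=2.5,interpolation=2))
```

```text
(no output)
```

View pics/top0.png

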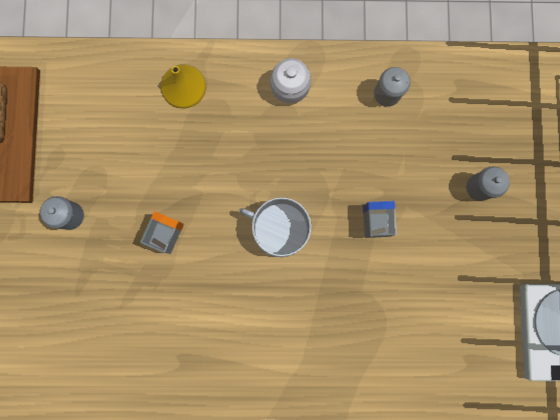

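View pics/side0.png

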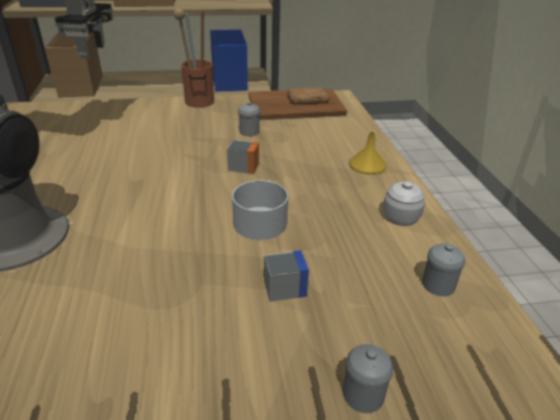

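View pics/t0z.png

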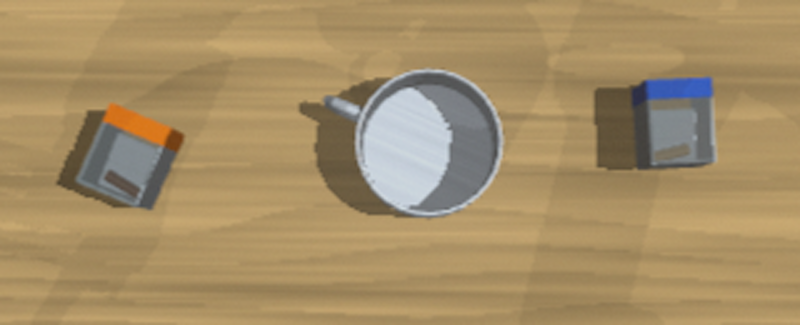

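```bash
cat > fit.py <<'E'
from h import *
from scipy.optimize import minimize
S=4
def sil(p,P):
    uv=np.array([proj(p,x) for x in P]); h=cv2.convexHull(((uv+0.5)*S).astype(np.float32).reshape(-1,1,2))
    m=np.zeros((420*S,560*S),np.uint8); cv2.fillConvexPoly(m,np.round(h*16).astype(np.int32),255,shift=4); 
    return cv2.resize(m,(560,420),interpolation=cv2.INTER_AREA)/255.
def box(x,y,w,z0=0):
    c,s=np.cos(w),np.sin(w)
    return [(x+c*a-s*b,y+s*a+c*b,z0+z) for a in(-.035,.035) for b in(-.027,.027) for z in(0,.066)]
def cyl(x,y,r=.0615):
    return [(x+r*np.cos(t),y+r*np.sin(t),z) for t in np.linspace(0,6.28,40) for z in(0,.075)]
def fit(views,model,x0,step):
    f=lambda q: sum(np.abs(sil(p,model(*q))-m).sum()/m.sum() for p,m in views)
    sim=np.vstack([x0]+[np.array(x0)+np.eye(len(x0))[i]*step[i] for i in range(len(x0))])
    r=minimize(f,x0,method='Nelder-Mead',options=dict(initial_simplex=sim,xatol=1e-4,fatol=1e-4)); return r.x,r.fun
E
python3 - <<'E'
from fit import *
np.set_printoptions(precision=4,suppress=True)
t=shot('top');s=shot('side')
print(onz(t,163,232,.05),onz(t,282,228,.075))
V=[]
def g(p,q,u):
    R=[r for r in cams.cut_out(p,q) if abs(r['extent'][0]-u)<15]
    return R[0]['region'].astype(float) if R else None
for q,ut,us,mod,x0,st in(('orange_tin',163,244,box,(.39,.22,-.35),(.02,.02,.2)),('blue_tin',380,287,box,(.41,-.21,0),(.02,.02,.2)),('cup',277,260,cyl,(.4,-.01),(.02,.02))):
    a=g(t,q,ut);b=g(s,q,us)
    if mod is cyl:
        for m in (a,b):
            if m is not None: m[:]=cv2.morphologyEx(m,cv2.MORPH_OPEN,np.ones((15,15)))
    v=[(p,m) for p,m in((t,a),(s,b)) if m is not None]
    for vv in ([v[0]],[v[-1]],v): print(q,len(v),fit(vv,mod,x0,st))
E
```

```text
[0.5039 0.2243 0.05  ] [ 0.511  -0.0217  0.075 ]
orange_tin 2 (array([ 0.4413, -0.0145,  1.1564]), np.float64(1.8927916219321543))
orange_tin 2 (array([ 1.1784,  2.6205, -0.379 ]), np.float64(1.0))
orange_tin 2 (array([ 0.5048,  0.2292, -0.4176]), np.float64(0.14909951154598114))
blue_tin 2 (array([ 0.4534, -0.0192, -1.1713]), np.float64(1.797500464440729))
blue_tin 2 (array([1.6989, 2.9833, 1.1556]), np.float64(1.0))
blue_tin 2 (array([ 0.4611,  0.0882, -0.0363]), np.float64(3.4288561074025066))
cup 2 (array([ 0.5154, -0.0196]), np.float64(0.06767822218401427))
cup 2 (array([ 0.5149, -0.0178]), np.float64(0.06834168797953964))
cup 2 (array([ 0.5154, -0.0194]), np.float64(0.13710978816078861))
```

Run:
```python
from fit import *
np.set_printoptions(precision=4,suppress=True)
t=shot('top');s=shot('side')
def g(p,q,u):
    R=[r for r in cams.cut_out(p,q) if abs(r['extent'][0]-u)<15]
    return R[0]['region'].astype(float) if R else None
for q,ut,us,x0 in(('orange_tin',163,244,(.505,.225,-.4)),('blue_tin',380,287,(.53,-.21,0))):
    v=[(p,m) for p,m in((t,g(t,q,ut)),(s,g(s,q,us))) if m is not None]
    for vv in ([v[0]],[v[-1]],v): print(q,len(v),fit(vv,box,x0,(.01,.01,.1)))
im=t['color'][:,:,::-1].copy()
im=cv2.resize(im,None,fx=4,fy=4)
x,y,w=fit([(t,g(t,'orange_tin',163)),(s,g(s,'orange_tin',244))],box,(.505,.225,-.4),(.01,.01,.1))[0]
for P in box(x,y,w): cv2.circle(im,tuple(int(k) for k in (proj(t,P)+.5)*4),3,(0,255,0),-1)
for P in cyl(.5154,-.0194): cv2.circle(im,tuple(int(k) for k in (proj(t,P)+.5)*4),2,(0,0,255),-1)
cv2.imwrite('pics/ov.png',im[760:1080,520:1300])
```

```text
orange_tin 2 (array([ 0.5046,  0.229 , -0.3954]), np.float64(0.033331629784841825))
orange_tin 2 (array([ 0.5049,  0.2298, -0.4045]), np.float64(0.04723284566664643))
orange_tin 2 (array([ 0.5047,  0.2288, -0.4082]), np.float64(0.08553952268540282))
blue_tin 2 (array([ 0.5343, -0.2292,  0.0539]), np.float64(0.05361803084223013))
blue_tin 2 (array([ 0.5343, -0.2292,  0.0572]), np.float64(0.019419343555063254))
blue_tin 2 (array([ 0.5343, -0.2291,  0.058 ]), np.float64(0.07265297549878875))
```

View pics/ov.png

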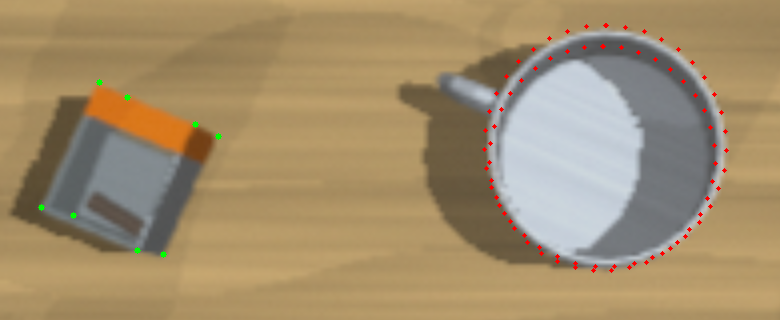

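The orange tin is at about (0.505, 0.229) with yaw −0.40. The cup is at (0.515, −0.019), with its handle to the upper left at about px (245,212). The fitted outlines agree with the picture. Next I move above the tin.

Emit:
{"fn": "servo_tool", "kwargs": {
  "targets": "0 0 0 0.164;-51 -12 10 0;-51 -12 10 0;-51 -12 10 0;-51 -12 10 0;-51 -12 10 0;-51 -12 10 0;-51 -12 10 0;-51 -12 10 0;-40 -12 5 0;0 0 0 0",
  "hand": 1
}}

```text
time: 2.68
tool_pos: [0.5053, 0.226, 0.1536]
tool_rot: [3.135, 0.001, 2.734]
contact_force: [0.2, 0.9, 0.3]
opening: 0.092
```

```bash
cat > go.py <<'E'
import sys
from h import *
def rel(X,w=None,s=None):
    s=s or telemetry.observe(); y=s['tool_rot'][2]; c,n=np.cos(y),np.sin(y)
    d=(np.array(X)-s['tool_pos'])*1000
    print('t',round(s['time'],2),'pos',s['tool_pos'].round(4),'rot',s['tool_rot'].round(3),'open',round(s['opening'],4),'F',s['contact_force'].round(1),'q',s['qpos'].round(2))
    print('rel x y z yaw:',round(c*d[0]+n*d[1],1),round(n*d[0]-c*d[1],1),round(-d[2],1), None if w is None else round(-(w-y),3))
if __name__=='__main__': a=[float(v) for v in sys.argv[1:]]; rel(a[:3],a[3])
E
python3 go.py .505 .229 .034 2.738
```

```text
t 2.67 pos [0.5053 0.226  0.1536] rot [3.135e+00 1.000e-03 2.734e+00] open 0.092 F [0.2 0.9 0.3] q [ 0.28  0.47  1.57  0.    1.09 -0.89]
rel x y z yaw: 1.5 2.6 119.6 -0.004
```

Emit:
{"fn": "servo_tool", "kwargs": {
  "targets": "1.5 3 40 -0.004;0 0 35 0;0 0 25 0;0 0 15 0;0 0 4 0;0 0 0 0"
}}

```text
time: 3.42
tool_pos: [0.5048, 0.2333, 0.0337]
tool_rot: [3.132, 0.004, 2.74]
contact_force: [0.0, 0.2, 0.3]
opening: 0.0918
```

```bash
python3 go.py .505 .229 .034 2.738
python3 - <<'E'
from h import *
for n in('top','side'): 
    p=shot(n); c=proj(p,(.505,.229,.06)); u,v=int(c[0]),int(c[1])
    cv2.imwrite(f'pics/{n}1.png',cv2.resize(p['color'][max(v-60,0):v+60,max(u-80,0):u+80,::-1],None,fx=4,fy=4))
E
```

```text
t 3.42 pos [0.5048 0.2333 0.0337] rot [3.132 0.004 2.74 ] open 0.0918 F [0.  0.2 0.3] q [ 0.29  0.64  1.68  0.01  0.81 -0.88]
rel x y z yaw: -1.9 -3.8 -0.3 0.002
```

View pics/side1.png

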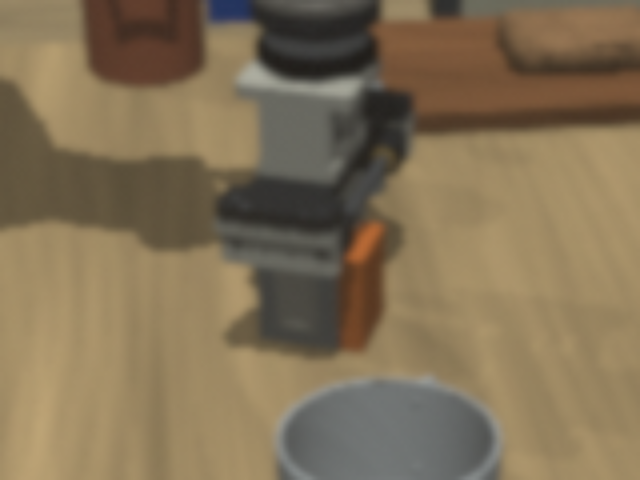

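The jaws straddle the tin, with its orange end to the right at about (360,290) in the crop. I'll take out the last few mm of offset, then close.

Emit:
{"fn": "servo_tool", "kwargs": {
  "targets": "-2 -4 0 0;0 0 0 0"
}}

```text
time: 3.78
tool_pos: [0.5062, 0.2286, 0.0354]
tool_rot: [3.13, 0.006, 2.74]
contact_force: [0.2, -0.4, -0.4]
opening: 0.0918
```

Emit:
{"fn": "servo_tool", "kwargs": {
  "targets": "0 0 0 0;0 0 0 0;0 0 0 0;0 0 0 0;0 0 0 0;0 0 0 0",
  "hand": 0,
  "squeeze": 40
}}

```text
time: 4.53
tool_pos: [0.5065, 0.2285, 0.0359]
tool_rot: [3.13, 0.007, 2.74]
contact_force: [-0.3, 0.4, 0.7]
opening: 0.0541
```

```bash
python3 go.py .505 .229 .134 2.738
```

```text
t 4.53 pos [0.5065 0.2285 0.0359] rot [3.13  0.007 2.74 ] open 0.0541 F [-0.3  0.4  0.7] q [ 0.28  0.63  1.68  0.01  0.81 -0.89]
rel x y z yaw: 1.5 -0.1 -98.1 0.002
```

Emit:
{"fn": "servo_tool", "kwargs": {
  "targets": "0 0 -8 0;0 0 -16 0;0 0 -20 0;0 0 -20 0;0 0 -18 0;0 0 -10 0;0 0 0 0;0 0 0 0"
}}

```text
time: 5.52
tool_pos: [0.5049, 0.2278, 0.1347]
tool_rot: [3.129, 0.007, 2.74]
contact_force: [-0.3, -0.3, -2.7]
opening: 0.054
```

```bash
python3 go.py .495 -.0105 .130 2.738
python3 - <<'E'
from h import *
for n in('top','side'): 
    p=shot(n); c=proj(p,(.505,.229,.12)); u,v=int(c[0]),int(c[1])
    cv2.imwrite(f'pics/{n}2.png',cv2.resize(p['color'][max(v-60,0):v+60,max(u-80,0):u+80,::-1],None,fx=4,fy=4))
E
```

```text
t 5.53 pos [0.5049 0.2278 0.1347] rot [3.129 0.007 2.74 ] open 0.054 F [-0.3 -0.3 -2.7] q [ 0.28  0.49  1.6   0.01  1.03 -0.89]
rel x y z yaw: -84.1 -223.2 4.7 0.002
```

View pics/side2.png

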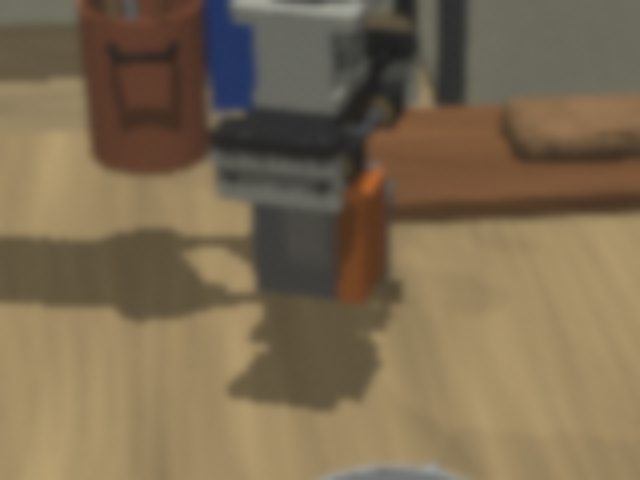

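View pics/top2.png

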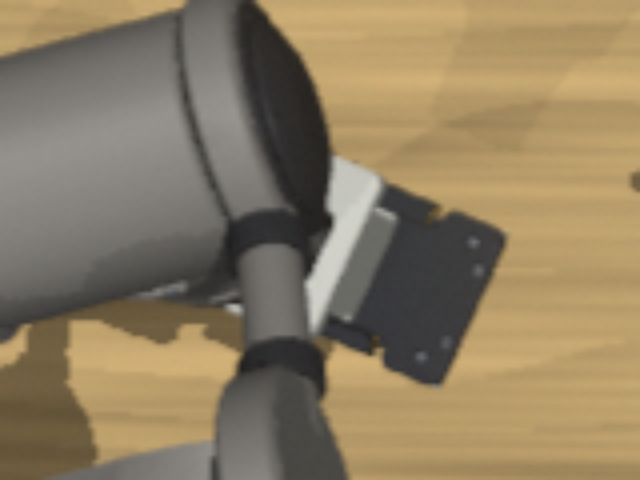

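The tin is lifted, level and held. I'll carry it gently over the cup.

Emit:
{"fn": "servo_tool", "kwargs": {
  "targets": "-2 -6 0 0;-5 -12 0 0;-7 -18 0 0;-8 -20 0 0;-8 -20 0 0;-8 -20 0 0;-8 -20 0 0;-8 -20 0 0;-8 -20 0 0;-7 -20 0 0;-6 -18 0 0;-5 -14 0 0;-3 -9 0 0;-1 -5 0 0;0 0 0 0;0 0 0 0"
}}

```text
time: 7.62
tool_pos: [0.4906, -0.0304, 0.1312]
tool_rot: [3.133, 0.005, 2.733]
contact_force: [1.4, 0.2, -1.9]
opening: 0.054
```

```bash
python3 go.py .495 -.0105 .123 2.738
python3 - <<'E'
from h import *
for n in('top','side'): 
    p=shot(n); c=proj(p,(.505,-.02,.08)); u,v=int(c[0]),int(c[1])
    cv2.imwrite(f'pics/{n}3.png',cv2.resize(p['color'][max(v-60,0):v+60,max(u-80,0):u+80,::-1],None,fx=4,fy=4))
E
```

```text
t 7.62 pos [ 0.4906 -0.0304  0.1312] rot [3.133 0.005 2.733] open 0.054 F [ 1.4  0.2 -1.9] q [-0.22  0.4   1.77  0.01  0.96 -1.39]
rel x y z yaw: 3.9 20.0 8.2 -0.005
```

View pics/side3.png

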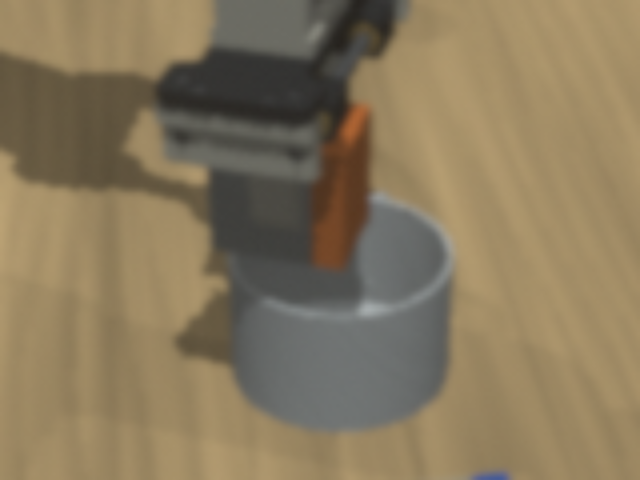

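View pics/top3.png

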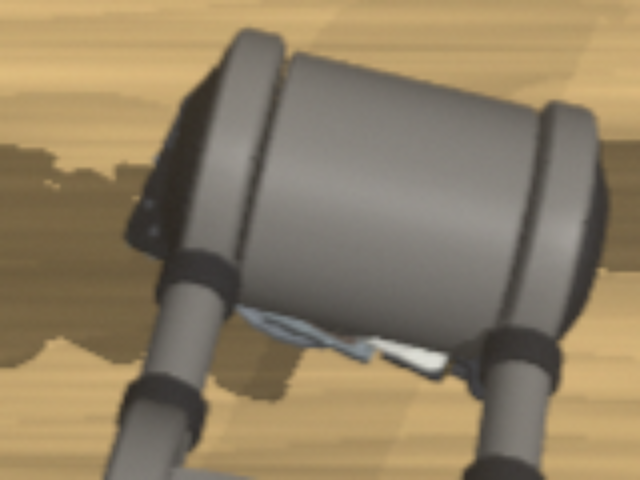

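The side view shows the orange end over the mouth, but about 20 mm too far towards −y. I'll correct that.

Emit:
{"fn": "servo_tool", "kwargs": {
  "targets": "1 6 2 0;1 7 3 -0.005;1 4 2 0;0 0 0 0;0 0 0 0"
}}

```text
time: 8.35
tool_pos: [0.4949, -0.0111, 0.1236]
tool_rot: [3.133, 0.004, 2.74]
contact_force: [-0.3, 1.1, -1.2]
opening: 0.0539
```

```bash
python3 go.py .495 -.0105 .123 2.738
```

```text
t 8.35 pos [ 0.4949 -0.0111  0.1236] rot [3.133 0.004 2.74 ] open 0.0539 F [-0.3  1.1 -1.2] q [-0.18  0.42  1.77  0.01  0.95 -1.36]
rel x y z yaw: 0.2 0.6 0.6 0.002
```

Emit:
{"fn": "servo_tool", "kwargs": {
  "targets": "20 0 0 0;-40 0 0 0;40 0 0 0;-40 0 0 0;40 0 0 0;-20 0 0 0;0 0 0 0;0 0 0 0"
}}

```text
time: 9.35
tool_pos: [0.4852, -0.0101, 0.1171]
tool_rot: [3.138, -0.019, 2.738]
contact_force: [-0.0, 0.1, -3.1]
opening: 0.054
```

```bash
python3 go.py .495 -.0105 .123 2.738
python3 - <<'E'
from h import *
for n in('side',): 
    p=shot(n); c=proj(p,(.505,-.02,.08)); u,v=int(c[0]),int(c[1])
    cv2.imwrite(f'pics/{n}4.png',cv2.resize(p['color'][max(v-60,0):v+60,max(u-80,0):u+80,::-1],None,fx=4,fy=4))
for r in cams.cut_out(p,'cinnamon'): print(r['score'],r['extent'])
E
```

```text
t 9.35 pos [ 0.4852 -0.0101  0.1171] rot [ 3.138 -0.019  2.738] open 0.054 F [-0.   0.1 -3.1] q [-0.18  0.42  1.79  0.01  0.95 -1.36]
rel x y z yaw: -9.2 3.5 -5.9 0.0
```

View pics/side4.png

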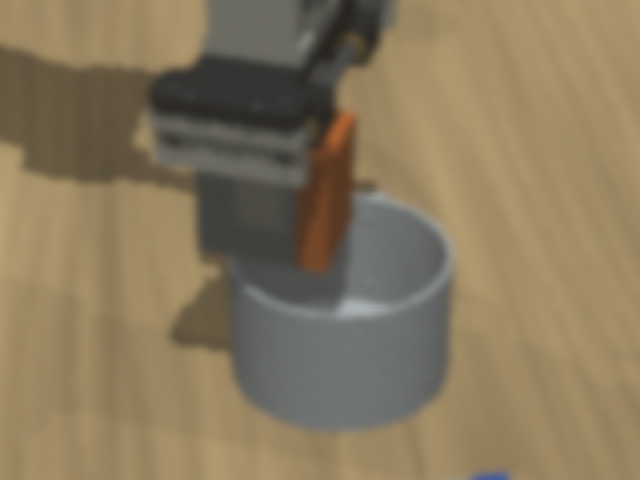

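Emit:
{"fn": "servo_tool", "kwargs": {
  "targets": "-9 0 -8 0;0 0 0 0;0 0 0 0;20 0 0 0;-40 0 -1 0;40 0 -1 0"
}}

```text
time: 10.2
tool_pos: [0.4779, -0.0068, 0.1277]
tool_rot: [3.137, -0.017, 2.738]
contact_force: [-1.6, 1.1, -1.6]
opening: 0.0537
```

Emit:
{"fn": "servo_tool", "kwargs": {
  "targets": "-40 0 -1 0"
}}

```text
time: 10.32
tool_pos: [0.504, -0.0192, 0.124]
tool_rot: [3.141, -0.036, 2.739]
contact_force: [2.2, -0.5, -1.0]
opening: 0.0539
```

Emit:
{"fn": "servo_tool", "kwargs": {
  "targets": "40 0 -1 0"
}}

```text
time: 10.45
tool_pos: [0.4726, -0.0054, 0.126]
tool_rot: [3.14, -0.03, 2.738]
contact_force: [-2.2, 1.3, -1.8]
opening: 0.0542
```

Emit:
{"fn": "servo_tool", "kwargs": {
  "targets": "-40 0 -1 0"
}}

```text
time: 10.58
tool_pos: [0.4966, -0.0175, 0.1207]
tool_rot: [-3.139, -0.054, 2.739]
contact_force: [2.7, -1.0, -1.0]
opening: 0.0541
```

Emit:
{"fn": "servo_tool", "kwargs": {
  "targets": "40 0 -1 0"
}}

```text
time: 10.7
tool_pos: [0.4653, -0.0037, 0.1233]
tool_rot: [-3.14, -0.048, 2.738]
contact_force: [-1.6, 0.8, -1.9]
opening: 0.054
```

Emit:
{"fn": "servo_tool", "kwargs": {
  "targets": "-60 0 -6 0"
}}

```text
time: 10.82
tool_pos: [0.4949, -0.0199, 0.117]
tool_rot: [-3.132, -0.09, 2.74]
contact_force: [4.1, -0.1, -1.8]
opening: 0.054
```

Emit:
{"fn": "servo_tool", "kwargs": {
  "targets": "50 0 -2 0"
}}

```text
time: 10.95
tool_pos: [0.4687, -0.0071, 0.1236]
tool_rot: [-3.134, -0.079, 2.738]
contact_force: [-1.3, 1.5, -1.7]
opening: 0.0542
```

Emit:
{"fn": "servo_tool", "kwargs": {
  "targets": "-58 0 -3 0"
}}

```text
time: 11.08
tool_pos: [0.4921, -0.0206, 0.1129]
tool_rot: [-3.126, -0.127, 2.739]
contact_force: [3.2, 0.3, -2.0]
opening: 0.0541
```

Emit:
{"fn": "servo_tool", "kwargs": {
  "targets": "50 0 -2 0"
}}

```text
time: 11.2
tool_pos: [0.4664, -0.0083, 0.1199]
tool_rot: [-3.127, -0.119, 2.737]
contact_force: [-0.8, 0.7, -1.3]
opening: 0.0539
```

Emit:
{"fn": "servo_tool", "kwargs": {
  "targets": "-58 0 -3 0"
}}

```text
time: 11.32
tool_pos: [0.4932, -0.0221, 0.1091]
tool_rot: [-3.121, -0.163, 2.738]
contact_force: [3.2, -0.9, -1.8]
opening: 0.0542
```

Emit:
{"fn": "servo_tool", "kwargs": {
  "targets": "50 0 -2 0"
}}

```text
time: 11.45
tool_pos: [0.4659, -0.0092, 0.1163]
tool_rot: [-3.122, -0.157, 2.737]
contact_force: [-0.8, 0.6, -1.7]
opening: 0.0538
```

Emit:
{"fn": "servo_tool", "kwargs": {
  "targets": "-5 0 -20 0;-5 0 0 0;0 0 0 0"
}}

```text
time: 11.82
tool_pos: [0.4711, -0.012, 0.1307]
tool_rot: [-3.119, -0.172, 2.737]
contact_force: [0.4, -0.2, -2.9]
opening: 0.0536
```

```bash
python3 go.py .495 -.0105 .135 2.738
python3 - <<'E'
from h import *
for n in('side','top'): 
    p=shot(n); c=proj(p,(.505,-.02,.08)); u,v=int(c[0]),int(c[1])
    cv2.imwrite(f'pics/{n}5.png',cv2.resize(p['color'][max(v-60,0):v+60,max(u-80,0):u+80,::-1],None,fx=4,fy=4))
E
```

```text
t 11.82 pos [ 0.4711 -0.012   0.1307] rot [-3.119 -0.172  2.737] open 0.0536 F [ 0.4 -0.2 -2.9] q [-0.2   0.46  1.69  0.01  1.17 -1.37]
rel x y z yaw: -21.3 10.8 -4.3 -0.001
```

View pics/side5.png

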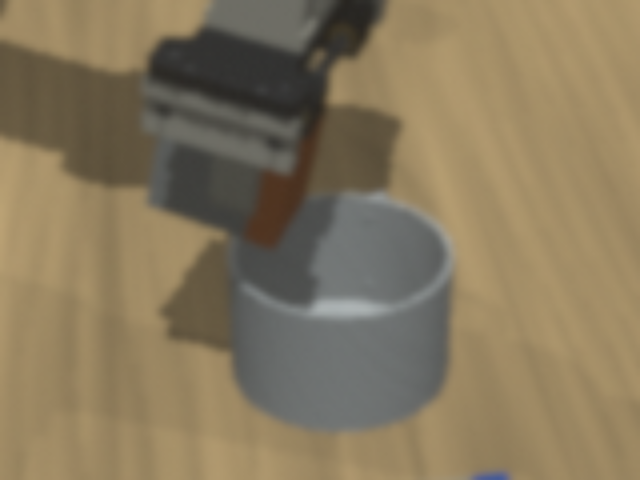

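View pics/top5.png

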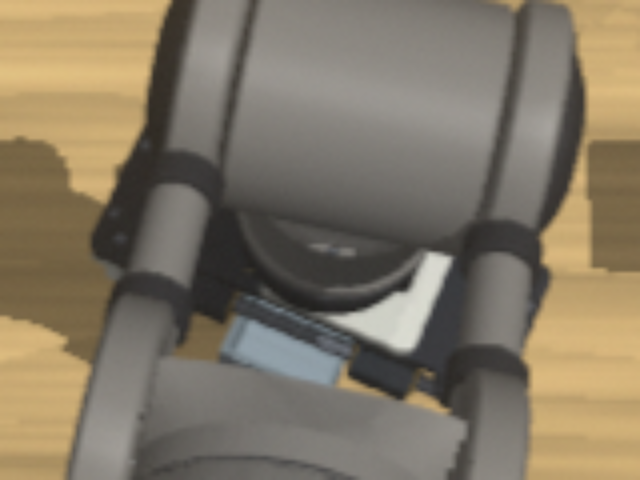

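Emit:
{"fn": "servo_tool", "kwargs": {
  "targets": "-10 4 -2 0;-12 5 -3 0;-4 2 -2 0;0 0 0 0;0 0 0 0"
}}

```text
time: 12.55
tool_pos: [0.5025, -0.0124, 0.1332]
tool_rot: [-3.119, -0.17, 2.737]
contact_force: [-0.0, 0.5, -1.2]
opening: 0.0539
```

```bash
cat > st.py <<'E'
from h import *
from scipy.spatial.transform import Rotation as Ro
s=telemetry.observe(); R=Ro.from_euler('xyz',s['tool_rot']).as_matrix(); c=np.array([.515,-.019,.075])
f=lambda l: s['tool_pos']+R@np.array(l)
sl=f((-.0217,0,.036)); print('t',round(s['time'],2),'pos',s['tool_pos'].round(4),'rot',s['tool_rot'].round(3),'slot',sl.round(4),'off',((sl-c)*1000).round(1),'low',f((-.033,0,.036))[2].round(4),'open',s['opening'].round(4))
print('to centre slot, low corner at .087, in tool axes:',(R.T@np.array([*(c-sl)[:2],.087-f((-.033,0,.036))[2]])*1000).round(1))
E
python3 st.py
python3 - <<'E'
from h import *
for n in('side',): 
    p=shot(n); c=proj(p,(.505,-.02,.08)); u,v=int(c[0]),int(c[1])
    cv2.imwrite(f'pics/{n}6.png',cv2.resize(p['color'][max(v-60,0):v+60,max(u-80,0):u+80,::-1],None,fx=4,fy=4))
E
```

```text
Traceback (most recent call last):
  File "st.py", line 5, in <module>
    sl=f((-.0217,0,.036)); print('t',round(s['time'],2),'pos',s['tool_pos'].round(4),'rot',s['tool_rot'].round(3),'slot',sl.round(4),'off',((sl-c)*1000).round(1),'low',f((-.033,0,.036))[2].round(4),'open',s['opening'].round(4))
                                                                                                                                                                                                             ^^^^^^^^^^^^^^^^^^
AttributeError: 'float' object has no attribute 'round'
```

View pics/side6.png

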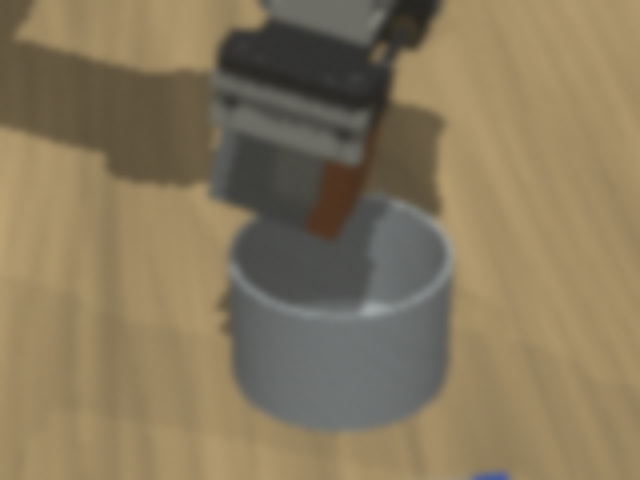

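Emit:
{"fn": "servo_tool", "kwargs": {
  "targets": "20 0 -2 0;-44 0 -4 0;40 0 -1 0;-46 0 -5 0;40 0 -1 0;-30 0 -3 0;0 0 0 0;0 0 0 0"
}}

```text
time: 13.6
tool_pos: [0.5105, -0.0182, 0.1336]
tool_rot: [-3.111, -0.208, 2.735]
contact_force: [0.0, 0.4, -1.8]
opening: 0.0541
```

```bash
sed -i "s/s\['opening'\].round(4)/s['opening']/" st.py; python3 st.py
python3 - <<'E'
from h import *
for n in('side',): 
    p=shot(n); c=proj(p,(.505,-.02,.08)); u,v=int(c[0]),int(c[1])
    cv2.imwrite(f'pics/{n}7.png',cv2.resize(p['color'][max(v-60,0):v+60,max(u-80,0):u+80,::-1],None,fx=4,fy=4))
E
```

```text
t 13.6 pos [ 0.5105 -0.0182  0.1336] rot [-3.111 -0.208  2.735] slot [ 0.5227 -0.0247  0.0939] off [ 7.7 -5.7 18.9] low 0.0916 open 0.054054293877453835
to centre slot, low corner at .087, in tool axes: [8.2 2.4 6.4]
```

View pics/side7.png

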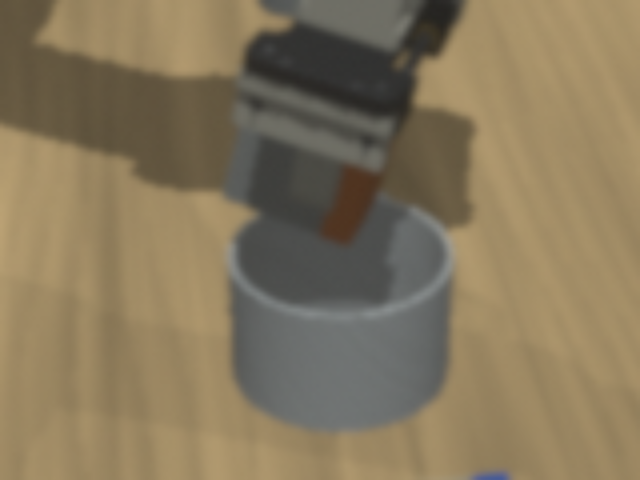

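Emit:
{"fn": "servo_tool", "kwargs": {
  "targets": "26 2 2 0.05;-40 0 -4 -0.1;36 0 -1 0.1;-44 0 -5 -0.1;40 0 -1 0.1;-44 0 -5 -0.1;40 0 -1 0.1;-30 0 -3 -0.05;0 0 0 0;0 0 0 0"
}}

```text
time: 14.9
tool_pos: [0.5089, -0.032, 0.1353]
tool_rot: [-3.103, -0.251, 2.735]
contact_force: [-0.1, 1.1, -1.7]
opening: 0.0536
```

```bash
python3 st.py
```

```text
t 14.9 pos [ 0.5089 -0.032   0.1353] rot [-3.103 -0.251  2.735] slot [ 0.5195 -0.038   0.0951] off [  4.5 -19.   20.1] low 0.0923 open 0.05363932894235412
to centre slot, low corner at .087, in tool axes: [10.  16.   7.4]
```

Emit:
{"fn": "servo_tool", "kwargs": {
  "targets": "4 6 2 0;4 6 2 0;1 3 1 0;0 0 0 0;15 0 0 0;-22 0 -2 0;20 0 0 0;-22 0 -2 0;20 0 0 0;-15 0 -1 0;0 0 0 0;0 0 0 0"
}}

```text
time: 16.4
tool_pos: [0.5036, -0.0121, 0.1388]
tool_rot: [-3.103, -0.253, 2.735]
contact_force: [0.5, -0.4, -2.3]
opening: 0.0536
```

```bash
python3 st.py
```

```text
t 16.4 pos [ 0.5036 -0.0121  0.1388] rot [-3.103 -0.253  2.735] slot [ 0.5141 -0.0181  0.0986] off [-0.9  0.9 23.6] low 0.0957 open 0.053644159412595836
to centre slot, low corner at .087, in tool axes: [-3.3 -0.1  8.2]
```

Emit:
{"fn": "servo_tool", "kwargs": {
  "targets": "45 0 6 0"
}}

```text
time: 16.52
tool_pos: [0.4627, 0.005, 0.1438]
tool_rot: [-3.103, -0.252, 2.734]
contact_force: [-0.3, 1.0, -1.4]
opening: 0.0536
```

Emit:
{"fn": "servo_tool", "kwargs": {
  "targets": "0 0 0 0"
}}

```text
time: 16.65
tool_pos: [0.4597, 0.0063, 0.1441]
tool_rot: [-3.103, -0.255, 2.735]
contact_force: [0.5, 0.2, -1.4]
opening: 0.0537
```

Emit:
{"fn": "servo_tool", "kwargs": {
  "targets": "0 0 0 0"
}}

```text
time: 16.77
tool_pos: [0.4599, 0.0063, 0.1445]
tool_rot: [-3.103, -0.254, 2.735]
contact_force: [0.2, -0.4, -2.5]
opening: 0.0538
```

```bash
python3 st.py
```

```text
t 16.77 pos [0.4599 0.0063 0.1445] rot [-3.103 -0.254  2.735] slot [4.703e-01 3.000e-04 1.042e-01] off [-44.7  19.3  29.2] low 0.1014 open 0.05383650707603285
to centre slot, low corner at .087, in tool axes: [-50.7   0.    1.7]
```

Emit:
{"fn": "servo_tool", "kwargs": {
  "targets": "-6 0 0 0;-10 0 0 0;-10 0 0 0;-4 0 0 0;0 0 0 0"
}}

```text
time: 17.4
tool_pos: [0.4902, -0.007, 0.1358]
tool_rot: [-3.103, -0.253, 2.734]
contact_force: [-0.3, 0.5, -1.9]
opening: 0.0543
```

```bash
python3 st.py
python3 - <<'E'
from h import *
for n in('side','top'): 
    p=shot(n); c=proj(p,(.505,-.02,.08)); u,v=int(c[0]),int(c[1])
    cv2.imwrite(f'pics/{n}8.png',cv2.resize(p['color'][max(v-60,0):v+60,max(u-80,0):u+80,::-1],None,fx=4,fy=4))
    for r in cams.cut_out(p,'cinnamon'): print(r['score'],r['extent'])
E
```

```text
t 17.4 pos [ 0.4902 -0.007   0.1358] rot [-3.103 -0.253  2.734] slot [ 0.5007 -0.013   0.0955] off [-14.3   6.   20.5] low 0.0927 open 0.054338191990170544
to centre slot, low corner at .087, in tool axes: [-16.4   0.2   1.6]
0.61 [240.8, 175.6, 32.8, 23.9]
```

View pics/side8.png

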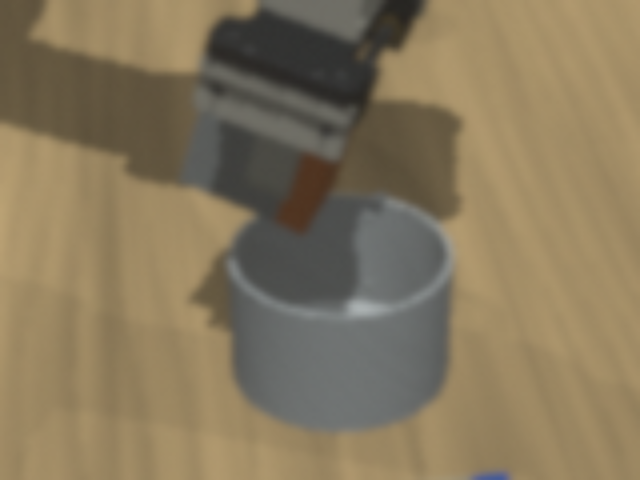

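View pics/top8.png

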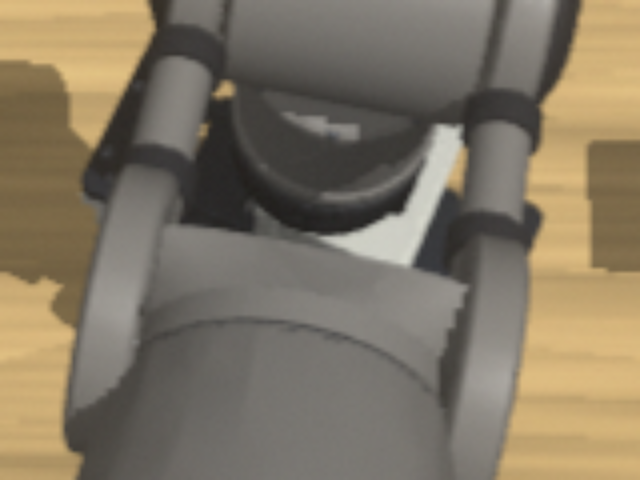

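Emit:
{"fn": "servo_tool", "kwargs": {
  "targets": "-44 0 -3 0;58 0 6 0;0 0 0 0;-50 0 -3 0;58 0 6 0;0 0 0 0;-50 0 -3 0;58 0 6 0;0 0 0 0"
}}

```text
time: 18.73
tool_pos: [0.4626, 0.0058, 0.1194]
tool_rot: [-3.097, -0.28, 2.734]
contact_force: [0.9, -0.7, -1.1]
opening: 0.0541
```

```bash
python3 st.py
```

```text
t 18.73 pos [0.4626 0.0058 0.1194] rot [-3.097 -0.28   2.734] slot [0.4719 0.     0.0788] off [-43.1  19.    3.8] low 0.0757 open 0.05408231767015678
to centre slot, low corner at .087, in tool axes: [-42.1  -1.5 -23.9]
```

Emit:
{"fn": "servo_tool", "kwargs": {
  "targets": "0 0 -12 0;-8 0 -10 0;-14 0 -5 0;-14 0 -3 0;-4 0 0 0;0 0 0 0;0 0 0 0"
}}

```text
time: 19.6
tool_pos: [0.5137, -0.0135, 0.1495]
tool_rot: [-3.102, -0.259, 2.736]
contact_force: [0.1, -0.6, -1.2]
opening: 0.0537
```

```bash
python3 st.py
```

```text
t 19.6 pos [ 0.5137 -0.0135  0.1495] rot [-3.102 -0.259  2.736] slot [ 0.524  -0.0195  0.1092] off [ 9.  -0.5 34.2] low 0.1063 open 0.05367300043721425
to centre slot, low corner at .087, in tool axes: [ 3.2 -2.2 20.9]
```

Emit:
{"fn": "servo_tool", "kwargs": {
  "targets": "3 0 6 0;1 0 5 0;0 0 0 0;25 0 3 0;0 0 0 0;-40 0 -6 0.1;0 0 0 0;40 0 6 -0.15;0 0 0 0;-40 0 -6 0.15;0 0 0 0;40 0 6 -0.15;0 0 0 0;-20 0 -3 0.05;0 0 0 0;0 12 0 0;0 -12 0 0;0 0 0 0"
}}

```text
time: 21.85
tool_pos: [0.506, 0.0021, 0.1394]
tool_rot: [-3.102, -0.261, 2.741]
contact_force: [0.3, -0.5, -1.1]
opening: 0.0542
```

```bash
python3 st.py
```

```text
t 21.85 pos [0.506  0.0021 0.1394] rot [-3.102 -0.261  2.741] slot [ 0.5162 -0.0038  0.0991] off [ 1.2 15.2 24.1] low 0.0962 open 0.05418913702727797
to centre slot, low corner at .087, in tool axes: [ -7.  -14.2   8.2]
```

Emit:
{"fn": "servo_tool", "kwargs": {
  "targets": "2 6 -2 0;5 12 0 0;7 18 0 0;8 20 0 0;8 20 1 0;8 20 2 0;8 20 2 0;8 20 2 0;8 20 2 0;7 18 2 0;5 12 1 0;3 8 0 0;1 3 0 0;0 0 0 0;0 0 0 0"
}}

```text
time: 23.72
tool_pos: [0.5064, 0.2332, 0.1437]
tool_rot: [-3.104, -0.261, 2.747]
contact_force: [0.3, 0.1, -1.2]
opening: 0.0537
```

```bash
python3 st.py
python3 - <<'E'
from h import *
p=shot('top','top9f.png');cv2.imwrite('pics/top9.png',cv2.resize(p['color'][150:300,180:380,::-1],None,fx=4,fy=4))
for r in cams.cut_out(p,'cinnamon'): print(r['score'],r['extent'])
p=shot('side','side9f.png');cv2.imwrite('pics/side9.png',cv2.resize(p['color'][80:230,180:380,::-1],None,fx=4,fy=4))
E
```

```text
t 23.73 pos [0.5064 0.2332 0.1437] rot [-3.104 -0.261  2.747] slot [0.5166 0.2275 0.1033] off [  1.6 246.5  28.3] low 0.1004 open 0.05372808734745219
to centre slot, low corner at .087, in tool axes: [ -93.5 -228.4   -2.5]
```

View pics/top9.png

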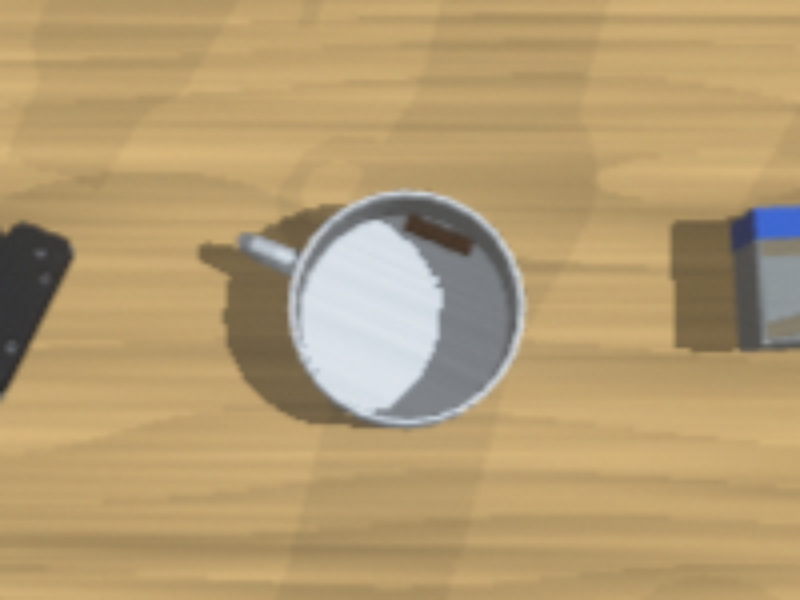

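View pics/side9.png

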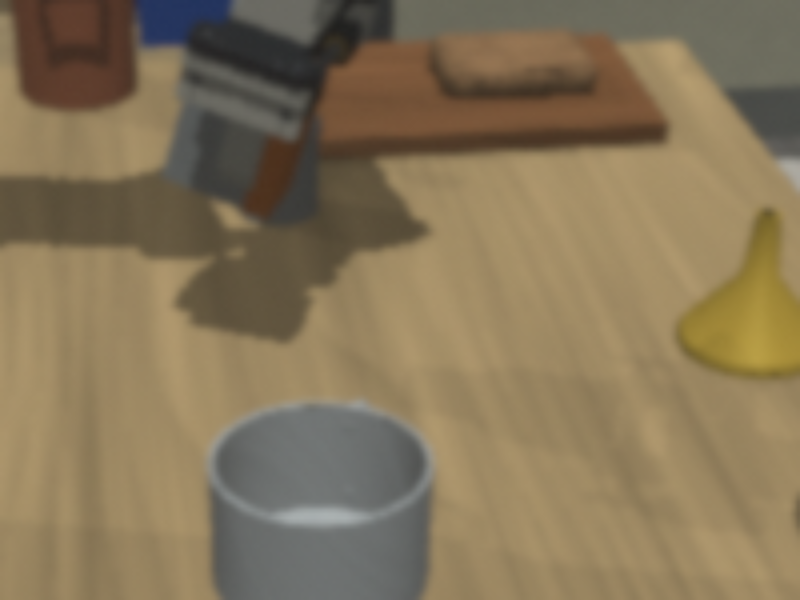

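The top view shows the brown stick lying inside the cup at crop (438,235). The cup hasn't moved. The tin is held about 15° dipped over the spot it came from. I'll lower it, then let it pivot flat on the counter with a light grip.

Emit:
{"fn": "servo_tool", "kwargs": {
  "targets": "-3 0 10 0;-5 1 19 0;-5 1 19 0;-5 1 18 0;-3 0 12 0;-2 0 7 0;-1 0 3 0;0 0 0 0;0 0 0 0"
}}

```text
time: 25.0
tool_pos: [0.5071, 0.2316, 0.0478]
tool_rot: [-3.104, -0.261, 2.745]
contact_force: [-0.3, 0.1, -0.9]
opening: 0.0538
```

```bash
python3 st.py
```

```text
t 25.0 pos [0.5071 0.2316 0.0478] rot [-3.104 -0.261  2.745] slot [0.5174 0.2259 0.0074] off [  2.4 244.9 -67.6] low 0.0045 open 0.053804689771656124
to centre slot, low corner at .087, in tool axes: [ -67.9 -230.5  -95. ]
```

Emit:
{"fn": "servo_tool", "kwargs": {
  "targets": "0 0 0 0;0 0 0 0;-1 0 3 0;-1 0 3 0;0 0 0 0",
  "squeeze": 7
}}

```text
time: 25.62
tool_pos: [0.5078, 0.2314, 0.0419]
tool_rot: [-3.105, -0.259, 2.746]
contact_force: [0.1, 0.7, 0.2]
opening: 0.0542
```

Emit:
{"fn": "servo_tool", "kwargs": {
  "targets": "-1 0 3 0;-1 0 3 0;0 0 0 0"
}}

```text
time: 26.0
tool_pos: [0.5078, 0.2309, 0.0361]
tool_rot: [-3.105, -0.26, 2.746]
contact_force: [-0.0, 0.1, 0.0]
opening: 0.0539
```

```bash
python3 st.py
python3 - <<'E'
from h import *
p=shot('side');cv2.imwrite('pics/side10.png',cv2.resize(p['color'][80:230,180:380,::-1],None,fx=4,fy=4))
E
```

```text
t 26.0 pos [0.5078 0.2309 0.0361] rot [-3.105 -0.26   2.746] slot [ 0.5181  0.2252 -0.0042] off [  3.1 244.2 -79.2] low -0.0071 open 0.053900012889138385
to centre slot, low corner at .087, in tool axes: [ -63.9 -230.6 -106. ]
```

View pics/side10.png

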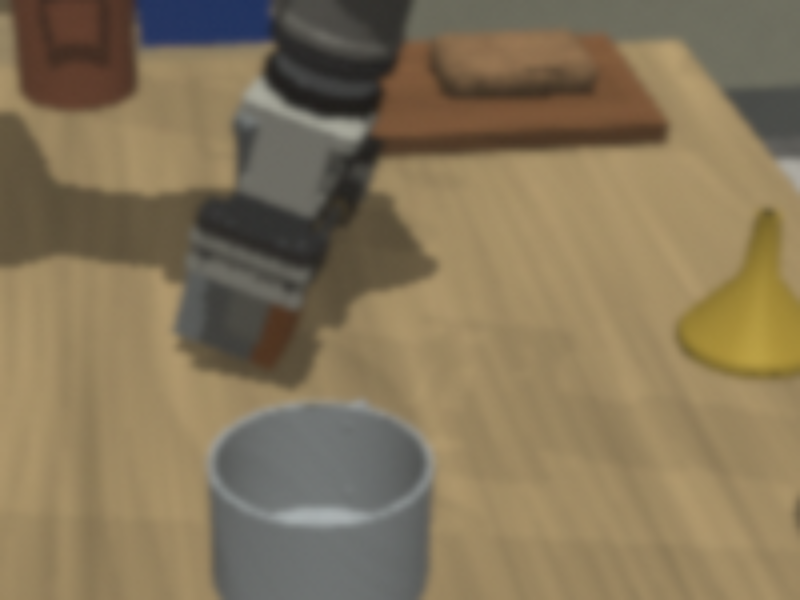

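Emit:
{"fn": "servo_tool", "kwargs": {
  "targets": "0 0 0 0;0 0 0 0;0 0 0 0;0 0 0 0",
  "squeeze": 3
}}

```text
time: 26.55
tool_pos: [0.5079, 0.231, 0.0361]
tool_rot: [-3.105, -0.26, 2.746]
contact_force: [-0.1, -0.2, -0.1]
opening: 0.0537
```

Emit:
{"fn": "servo_tool", "kwargs": {
  "targets": "0 0 0 0;0 0 0 0;0 0 0 0;0 0 0 0",
  "hand": 0.62
}}

```text
time: 27.05
tool_pos: [0.5081, 0.231, 0.0359]
tool_rot: [-3.105, -0.26, 2.746]
contact_force: [-0.1, -1.1, -0.5]
opening: 0.0568
```

```bash
python3 st.py
python3 - <<'E'
from h import *
p=shot('side');cv2.imwrite('pics/side11.png',cv2.resize(p['color'][80:230,180:380,::-1],None,fx=4,fy=4))
E
```

```text
t 27.05 pos [0.5081 0.231  0.0359] rot [-3.105 -0.26   2.746] slot [ 0.5184  0.2252 -0.0044] off [  3.4 244.2 -79.4] low -0.0073 open 0.05684314843734314
to centre slot, low corner at .087, in tool axes: [ -63.7 -230.7 -106.2]
```

View pics/side11.png

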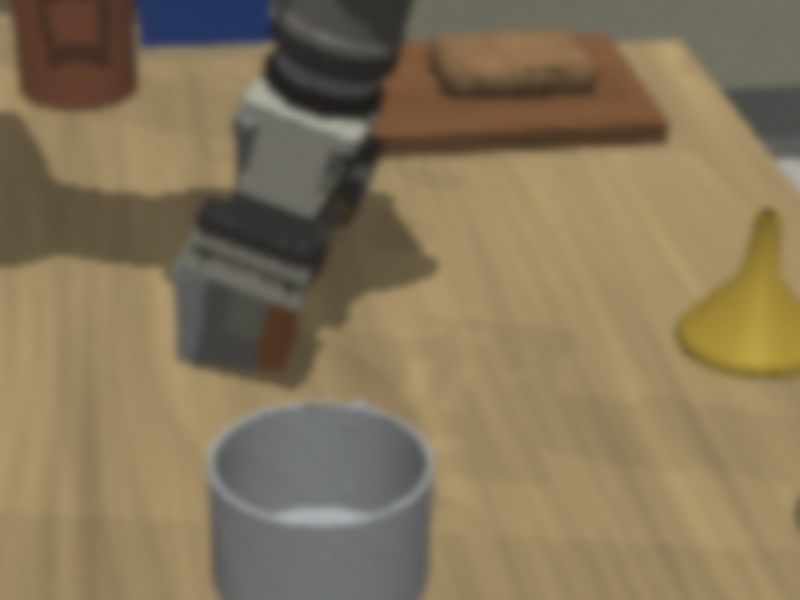

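The tin now stands flat. I'll open fully and back out.

Emit:
{"fn": "servo_tool", "kwargs": {
  "targets": "0 0 0 0;0 0 0 0;0 0 0 0;0 0 0 0;0 0 0 0",
  "hand": 1
}}

```text
time: 27.72
tool_pos: [0.5083, 0.2311, 0.036]
tool_rot: [-3.106, -0.259, 2.746]
contact_force: [-0.6, -1.2, 0.2]
opening: 0.0913
```

Emit:
{"fn": "servo_tool", "kwargs": {
  "targets": "0 0 -8 0;0 0 -20 0;0 0 -30 0;0 0 -40 0;0 0 -40 0;40 0 0 0;50 0 0 0;50 0 0 0;30 0 0 0;0 0 0 0"
}}

```text
time: 28.98
tool_pos: [0.3898, 0.2862, 0.2234]
tool_rot: [-3.11, -0.254, 2.745]
contact_force: [-0.3, 0.0, -0.1]
opening: 0.0919
```

```bash
python3 st.py
python3 - <<'E'
from fit import *
np.set_printoptions(precision=4,suppress=True)
t=shot('top','top12.png');s=shot('side','side12.png')
for p,n in((t,'t'),(s,'s')):
  for q in('orange_tin','blue_tin','cup','cinnamon'):
    for r in cams.cut_out(p,q)[:2]: print(n,q,round(r['score'],2),np.round(r['extent'],1))
def g(p,q,u):
    R=[r for r in cams.cut_out(p,q) if abs(r['extent'][0]-u)<20]
    return R[0]['region'].astype(float) if R else None
for p,u in((t,163),(s,244)):
    m=g(p,'orange_tin',u)
    if m is not None: print(fit([(p,m)],box,(.506,.23,-.4),(.01,.01,.1)))
for p,u in((t,277),(s,260)):
    m=g(p,'cup',u)
    if m is not None: print('cup',fit([(p,cv2.morphologyEx(m,cv2.MORPH_OPEN,np.ones((15,15))))],cyl,(.515,-.019),(.01,.01)))
cv2.imwrite('pics/top12z.png',cv2.resize(t['color'][170:300,110:430,::-1],None,fx=2.5,fy=2.5))
cv2.imwrite('pics/side12z.png',cv2.resize(s['color'][80:230,180:380,::-1],None,fx=4,fy=4))
E
```

```text
t 28.98 pos [0.3898 0.2862 0.2234] rot [-3.11  -0.254  2.745] slot [0.4004 0.2805 0.1831] off [-114.6  299.5  108.1] low 0.1803 open 0.09186149345321616
to centre slot, low corner at .087, in tool axes: [-237.7 -230.9   41.8]
t orange_tin 0.98 [160.5 238.6  36.4  39.2]
t blue_tin 0.8 [379.1 222.1  35.4  41.9]
t cup 0.6 [275.4 227.2  69.1  59.7]
t cinnamon 0.7 [275.7 227.4  73.2  60.4]
t cinnamon 0.5 [288.7 208.4  20.4   6.9]
s orange_tin 0.66 [239.4 157.1  31.4  32.9]
s blue_tin 0.67 [287.2 278.2  48.9  53.7]
s cup 0.73 [259.5 209.4  55.8  59.9]
(array([ 0.4935,  0.2349, -0.3067]), np.float64(0.046767018967296535))
(array([ 0.4941,  0.2337, -0.3163]), np.float64(0.029610452164489133))
cup (array([ 0.5154, -0.0196]), np.float64(0.1894516180455922))
cup (array([ 0.5154, -0.0186]), np.float64(0.06555399128086892))
```

View pics/top12z.png

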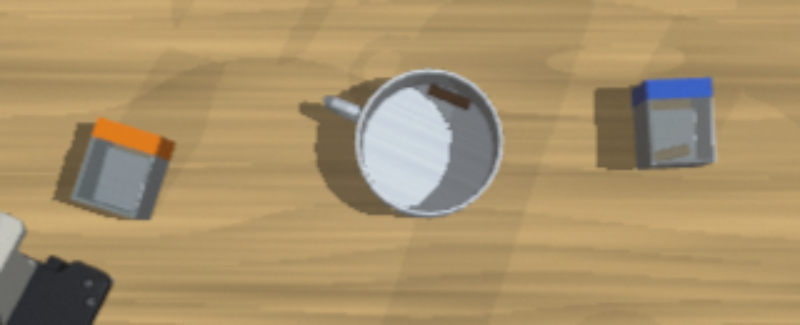

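View pics/side12z.png

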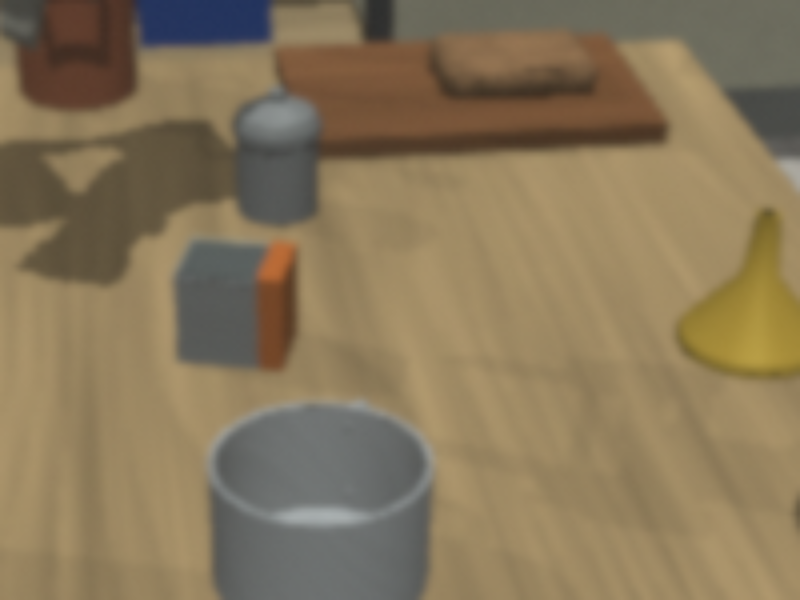

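The orange tin stands flat and empty at crop (120,170). The stick is in the cup at (448,95), and the cup and blue tin are where they were. The gripper is clear of everything.

```bash
python3 -c "
from cell import robot; print(robot.hand_in())"
```

```text
the job is handed in; nothing more can be done
None
```

The cinnamon stick is in the measuring cup. The orange tin is back on the counter, upside down and released, about 12 mm from where it started. I handed the job in just after 29 s; the limit was 58 s.

**How it went:** I gripped the tin across its 54 mm, carried it gently over the cup and shook it along its x. The fast strokes also tilted the tool until the slot end dipped about 15 degrees, so the last shakes were with that dip.

**Last checks:**
- **Stick:** the top picture shows it lying in the cup.
- **Orange tin:** it looks empty, and both cameras fit it standing flat at about (0.494, 0.234).
- **Cup:** it fits at the same place as at the start, (0.515, −0.019).
- **Blue tin:** it looks undisturbed.
- **Gripper:** it is open and clear of everything, and the wrist forces I read stayed within a few newtons.

**What was off:**
- **Tilt:** I could not level the tool again. I rested the tin on its dipped edge and loosened the grip until it settled flat. That turned it about 5 degrees from its first heading.
- **Late confirmation:** the arm hid the cup while shaking, so I only confirmed the drop after moving the tin aside.
- **Network reports:** in the top view the cinnamon network scored the whole cup (0.70) above the stick (0.50). I went by the picture.

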